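Put the stationery back into its foam tray

TASK

Put the clip tin, the stamp, the glue stick and the battery back into the foam tray, each in the cut-out made to its shape and right down on the blue floor of it: tin, stamp and battery upright, the glue stick lying down. Someone has stood the battery in the clip tin's place, so it has to come out of there before the tin can go in. Leave the stapler and the mug where they are.

Things in the scene. Friction and masses are not known exactly. Their poses are not given: they have to be found in the camera images.
- tin_mid (a point): Round clip tin, white with a dark green lid, diameter 64 mm, 30 mm high, lid closed, standing loose on the desk. This point lies at its centre, half-way up; z up.
- stamp_mid (a point): Self-inking office stamp, black with a red and light grey inside, standing upright and loose on the desk: foot 40 x 63 mm (63 along its y), 82 mm high. Its black cap, the uppermost 18 mm, measures 32 mm (x) by 64 mm (y) and does not sink when pressed. This point lies at its centre, half-way up; z up.
- glue_mid (a point): Glue stick lying loose on its side on the desk: white barrel and dark grey cap, 95 mm long along its y, 22 mm thick (24 mm wide with the cap's small clip, which keeps it from rolling). The cap is the -y end; either way round is right. This point lies at its centre, half-way up; z up.
- battery_mid (a point): Block battery, dark with an orange band and a green label, standing upright and loose with its two silver studs up: 18 mm (x) by 26 mm (y), 45 mm high with the studs, 42 mm without. At the start it stands near the middle of the round cut-out for the clip tin. This point lies at its centre, half-way up; z up.
- tin_bed_floor (a point): Fixed dark grey foam block, 92 x 124 mm (124 along y), one of four in a grey tray, in any of its places. Round cut-out, 76 mm across, for the clip tin; at the start the battery stands in it. 12 mm deep, upright walls, edge bevelled 3 mm; blue floor 12 mm, foam top 24 mm, tray rim 28 mm above the desk. Point: centre of the cut-out, on its floor; z up.
- stamp_bed_floor (a point): Fixed dark grey foam block, 92 x 124 mm (124 along y), one of four in a grey tray, in any of its places. Cut-out 52 (x) by 75 mm (y) for the stamp, whose y goes along this y. 12 mm deep, upright walls, edge bevelled 3 mm; blue floor 12 mm, foam top 24 mm, tray rim 28 mm above the desk. Point: centre of the cut-out, on its floor; z up.
- glue_bed_floor (a point): Fixed dark grey foam block, 92 x 124 mm (124 along y), one of four in a grey tray, in any of its places. Slot 36 (x) by 107 mm (y) for the glue stick, with a finger notch amid each long side (34 mm along y, 20 mm further out in x, corners blunted, as deep). 12 mm deep, upright walls, edge bevelled 3 mm; blue floor 12 mm, foam top 24 mm, tray rim 28 mm above the desk. Point: centre of the cut-out, on its floor; z up.
- battery_bed_floor (a point): Fixed dark grey foam block, 92 x 124 mm (124 along y), one of four in a grey tray, in any of its places. Small cut-out, 27 (x) by 35 mm (y), for the battery, whose y goes along this y. 12 mm deep, upright walls, edge bevelled 3 mm; blue floor 12 mm, foam top 24 mm, tray rim 28 mm above the desk. Point: centre of the cut-out, on its floor; z up.
- stapler: Bystander: dark red and black stapler, 140 mm long along its x, 36 mm wide, 48 mm high, standing loose on the desk among the things. It has no bed in this tray and stays where it is. Origin at the centre of its underside.
- mug: Bystander: small white mug, cup 62 mm across and 52 mm high with a handle, 89 mm over all, standing loose on the far side of the desk's right half. It stays where it is. Origin on its underside.

How it is judged:
By the outcome, as a careful person would: the job done as asked, in the order asked, and still so for the second after the job is handed in, with the robot touching nothing.
It also fails if it takes over 115 s, if anything falls off the work surface, if the arm or the gripper's body presses on something with over 40 N, if the wrist force passes 120 N, or if a joint passes its speed limit or range.

ROBOT

A 6-joint arm with a two-finger parallel gripper is mounted at the origin on a cart in front of the work surface, level with it; the furniture and walls round the work are solid. World frame = base frame: x ahead of the robot, y to its left, z up, the work surface at z = 0. Lengths are in m, angles in rad, forces in N, time in s.
With the tool pointing down it reaches from about 0.25 to 0.775 m from the base axis. Payload 4 kg.
Tool frame: the origin (TCP) lies at the centre of the arm's flange, where the gripper is bolted on; the fingertips stand 199 mm ahead of it and the grasp point (between the pads) lies 180 mm ahead of it (robot.tcp_to_tips is the z of the fingertips in the tool frame, in m); z points along the fingers, y is the line along which they close (so a half turn about z gives the same grasp; the last joint's range is limited). The gripper opens to 94 mm and grips with 3 to 60 N. Pads are 16 mm wide; open, the fingers measure 119 mm over their backs; the gripper's body (75 mm by 177 mm) begins 78 mm behind the grasp point.
Start: joints at [-1.361, 0.087, 1.371, -0, 1.684, -0.103], TCP at [0.169, -0.523, 0.405] pointing down, gripper open.
Joint ranges: [-3.1, 3.1], [-0.76, 2.03], [0.27, 2.55], [-1.08, 4.22], [0.17, 2.65], [-2.57, 2.57]. Speed limits (rad/s): [2.79, 2.79, 3.14, 3.14, 3.14, 3.14].

INTERFACE

Orientations are given as [roll, pitch, yaw] about the fixed x, y, z axes, in that order (R = Rz(yaw) Ry(pitch) Rx(roll)).
In Python, from bench import robot gives the robot as it stands.
- The arm moves only by the tool play_rows, never from a script. Its arguments are lists of equal length, an entry for each row: "translation": the shift along the tool's x, y, z scaled (see below), a list of three; "twist": the turn, a rotation vector about the tool's x, y, z scaled (see below), a list of three; "gripper": the opening, from -1 (shut) to 1 (fully open). A call has 1 to 8 rows; each row shifts and turns the commanded pose from where the row before left it, along the tool's axes as they then stand; what a row does not reach is not made up. The controller multiplies each number of a shift by 0.04 m and each number of a turn by 0.1 rad. A row lasts 1/10 s, in which the tool goes at most 50 mm and 8.59 degrees, less where a joint would pass 70% of its speed; a pose out of reach is approached as far as the arm can. A call with a number of a shift or a turn outside -1 to 1 is refused whole. A call with a gripper value outside its range is refused whole. The fingers move at their own pace and stop on an object; the grip force is fixed at half the most. Time passes only in rows, so rows that do not move let the fingers close. It gives the time, the measured TCP pose, the force, the opening and the grip force at its end, in the units of the state.
- robot.get_obs(): the state, without advancing time (a new reading comes with each control period).
- robot.snapshot(name): name is "scene" or "top"; returns the picture (480x640x3 uint8, red, green, blue); there is no depth.
- robot.camera_model(name): a dict with "camera_matrix" (3x3 intrinsics, pixels), "rvec" (rotation vector, rad) and "tvec" (3), from world to camera coordinates, as OpenCV has them. Camera axes: x right, y down, z forward; pixel columns grow to the right and rows downward; lengths in m; the calibration is good to about 2 mm. A picture is of the moment at which its call begins. camera_model takes no time and is no camera call.
- robot.close_job(): hands the job in; it is judged then, once.
Trained networks look in the newest picture that a camera, given by its name, has taken for a name from the list of things; names that differ only in an ending like _2 or _b are one class to them, and where a whole thing is asked for, a point or a joint stands for the part that bears it (a point fixed in the world has none). Each returns a list of dicts, best first, with "score" (0 to 1); they miss things now and then, are a little off and sometimes report something else, mostly with a low value. They report only what shows in the picture. A call takes as long as a camera call.
- robot.recognise(name, camera): "centre" ([x, y, z] in m, in world coordinates, good to about 4 mm: the middle of the surface that is visible of it).
- robot.spot_point(name, camera): "centre" ([x, y, z] in m, in world coordinates, good to about 4 mm: a listed point, or the origin of a listed thing).
The state is a dict: "time": time; "joint_positions": joint angles; "qvel": joint speeds; "joint_torque": joint torques, N m; "tool_pos": TCP position; "ee_rot": TCP orientation; "wrist_force": force on the tool from outside, world axes, zero at the start; "wrist_torque": the same for the moment, N m; "width": finger opening in m; "finger_force": force on a finger pad.
Only numpy, scipy, OpenCV 4.12 (cv2) and the standard library are available. Lean on these libraries where they do the work, as an engineer would, in place of code of your own. Each camera call takes 0.05 s, during which the arm holds its last target. There are 200 camera calls.

## Working session

There is one attempt and no reset: what is moved stays moved. The work goes in short steps, Python scripts to look and compute and a tool call to move; the robot and the scene stay as the last step left them, time stands still between calls to the robot, and variables do not carry over. Pictures are saved under pics/ and viewed, at most 14 in all, crops included, and the job is handed in when it is done.

Besides the shell and the picture viewer there is one more tool, called after "Emit:" as name(argument=value, ...), one argument or row to a line, values as JSON. play_rows: Moves the arm, as the interface text tells. Its arguments: {"type":"object","properties":{"translation":{"type":"array","items":{"type":"array","items":{"type":"number","minimum":-1,"maximum":1}}},"twist":{"type":"array","items":{"type":"array","items":{"type":"number","minimum":-1,"maximum":1}}},"gripper":{"type":"array","items":{"type":"number"}}},"required":["translation","twist","gripper"]}

```bash
ls; mkdir -p pics; cat > h.py <<'E'
import numpy as np, cv2
from bench import robot
def cam(n):
    m=robot.camera_model(n); K=np.array(m["camera_matrix"],float); R=cv2.Rodrigues(np.array(m["rvec"],float))[0]; t=np.array(m["tvec"],float).ravel()
    return K,R,t
def px2w(n,u,v,z):
    K,R,t=cam(n); d=R.T@np.linalg.inv(K)@np.array([u,v,1.]); c=-R.T@t
    return c+d*(z-c[2])/d[2]
def w2px(n,p):
    K,R,t=cam(n); q=K@(R@np.array(p,float)+t); return q[:2]/q[2]
E
python3 - <<'E'
from h import *
for n in ("scene","top"):
    im=robot.snapshot(n); cv2.imwrite(f"pics/{n}0.png",im[:,:,::-1])
    K,R,t=cam(n); print(n,K.tolist(),(-R.T@t).round(3))
    for k in "tin_mid stamp_mid glue_mid battery_mid tin_bed_floor stamp_bed_floor glue_bed_floor battery_bed_floor stapler mug".split():
        r=robot.spot_point(k,n); print(k,[(np.round(a["centre"],3).tolist(),round(a["score"],2)) for a in r[:2]])
o=robot.get_obs(); print(o)
E
```

```text
pics
scene [[531.5987759997333, 0.0, 321.8666784265105], [0.0, 531.5987759997333, 241.85832810611967], [0.0, 0.0, 1.0]] [0.139 0.747 0.754]
tin_mid [([0.462, -0.129, 0.018], 0.78)]
stamp_mid [([0.595, -0.297, 0.04], 0.9)]
glue_mid [([0.641, -0.077, 0.01], 0.63), ([0.708, -0.219, -0.002], 0.25)]
battery_mid [([0.589, 0.213, 0.035], 0.72), ([0.446, 0.156, 0.012], 0.63)]
tin_bed_floor [([0.595, 0.221, 0.016], 0.73), ([0.47, 0.247, 0.009], 0.41)]
stamp_bed_floor [([0.444, 0.157, 0.008], 0.77), ([0.573, 0.124, 0.009], 0.36)]
glue_bed_floor [([0.574, 0.123, 0.014], 0.78), ([0.594, 0.221, 0.01], 0.65)]
battery_bed_floor []
stapler [([0.43, -0.332, -0.001], 0.6), ([0.572, 0.126, 0.014], 0.35)]
mug [([0.709, -0.218, -0.002], 0.72), ([0.641, -0.082, 0.007], 0.7)]
top [[616.0257088308726, 0.0, 309.16509615026047], [0.0, 616.0257088308726, 235.73477644544508], [0.0, 0.0, 1.0]] [0.455 0.    1.522]
tin_mid [([0.458, -0.131, 0.017], 0.79)]
stamp_mid [([0.59, -0.3, 0.043], 0.85)]
glue_mid [([0.641, -0.081, 0.013], 0.71)]
battery_mid [([0.592, 0.212, 0.032], 0.64)]
tin_bed_floor [([0.589, 0.221, 0.00
[... 250 characters left out ...]
, 0.86)]
{'time': 1.1, 'joint_positions': array([-1.36111455e+00,  8.71994295e-02,  1.37068938e+00, -7.21139025e-08,
        1.68360254e+00, -1.03081922e-01]), 'qvel': array([ 0.00141359, -0.00049798,  0.00072675, -0.00093633,  0.00252488,
        0.0008969 ]), 'joint_torque': array([ 1.66552072e-03, -3.40048242e+01, -3.02605498e+01,  7.19093462e-02,
        2.36764911e-02, -1.06985192e-05]), 'tool_pos': array([ 0.16923458, -0.52331773,  0.40471159]), 'ee_rot': array([3.14149189e+00, 1.04957684e-05, 3.12763691e-01]), 'wrist_force': array([-0.55947438,  0.62979948, -0.6288644 ]), 'wrist_torque': array([ 0.02231375, -0.0028734 , -0.02885762]), 'finger_force': 0.0, 'width': 0.09434634176544002}
```

```bash
python3 - <<'E'
import cv2
a=cv2.imread("pics/top0.png"); cv2.imwrite("pics/top0b.png",cv2.resize(a,(800,600),interpolation=cv2.INTER_CUBIC))
E
```

```text
(no output)
```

View pics/top0.png

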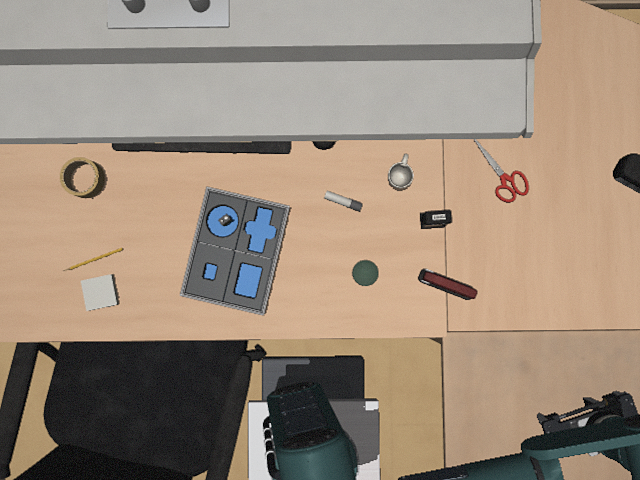

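View pics/scene0.png

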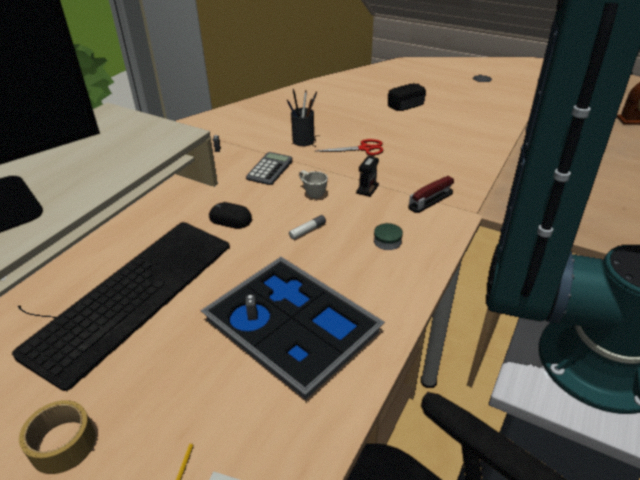

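The top view shows the tray (tin bed ≈(222,221) with the battery in it, glue bed (260,230), battery bed (210,271), stamp bed (249,281)). The tin is at (365,272), glue (343,201), stamp (436,219), stapler (447,284) and mug (400,175), and there is a shelf beyond row 140. The scene view agrees. Next I measure yaws, heights and the shelf edge.

```bash
cat >> h.py <<'E'
def tri(u1,u2):
    A=[];b=[]
    for n,u in (("top",u1),("scene",u2)):
        K,R,t=cam(n); d=R.T@np.linalg.inv(K)@np.array([*u,1.]); d/=np.linalg.norm(d); c=-R.T@t
        P=np.eye(3)-np.outer(d,d); A.append(P); b.append(P@c)
    return np.linalg.lstsq(np.vstack(A),np.hstack(b),rcond=None)[0]
E
python3 - <<'E'
from h import *
t=cv2.imread("pics/top0.png"); s=cv2.imread("pics/scene0.png")
print("shelf corner",tri((527,138),(210,135)), tri((533,134),(212,131)))
def blobs(n,im,mask,z,amin,roi):
    m=np.zeros_like(mask); x0,y0,x1,y1=roi; m[y0:y1,x0:x1]=mask[y0:y1,x0:x1]
    for c in cv2.findContours(m,cv2.RETR_EXTERNAL,cv2.CHAIN_APPROX_NONE)[0]:
        if cv2.contourArea(c)<amin: continue
        w=np.array([px2w(n,*p[0],z)[:2] for p in c],np.float32)
        (cx,cy),(a,b),ang=cv2.minAreaRect(w); 
        if a>b: L,yaw=a,ang
        else: L,yaw=b,ang+90
        M=cv2.moments(c); print(n,"px",round(M['m10']/M['m00'],1),round(M['m01']/M['m00'],1),"rect c",round(cx,4),round(cy,4),"LxW",round(max(a,b),4),round(min(a,b),4),"long yaw",round(yaw,1))
for n,im,roi in (("top",t,(170,180,300,320)),("scene",s,(200,255,390,400))):
    h=cv2.cvtColor(im,cv2.COLOR_BGR2HSV); m=((h[...,0]>95)&(h[...,0]<125)&(h[...,1]>120)&(h[...,2]>80)).astype(np.uint8)
    print("blue",n); blobs(n,im,m,.012,40,roi)
h=cv2.cvtColor(t,cv2.COLOR_BGR2HSV)
wood=((h[...,0]>8)&(h[...,0]<20)&(h[...,1]>60)&(h[...,2]>150)).astype(np.uint8)
for nm,roi,z in (("tray",(175,180,296,320),.028),("tin",(345,250,388,295),.03),("glue",(318,185,370,218),.011),("stamp",(415,205,443,233),.082),("stapler",(412,265,482,303),.03)):
    print(nm); blobs("top",t,1-wood,z,40,roi)
b=t[208:234,205:240]; cv2.imwrite("pics/m.png",np.hstack([cv2.resize(t[205:237,203:243],(400,320),interpolation=4),cv2.resize(t[190:230,410:460],(400,320),interpolation=4)]))
E
```

```text
shelf corner [ 0.90122688 -0.37071453  0.09034463] [ 0.90938494 -0.3868646   0.09175815]
blue top
top px 247.8 280.2 rect c 0.4468 0.1567 LxW 0.0766 0.0524 long yaw 166.2
top px 209.9 271.3 rect c 0.47 0.249 LxW 0.0364 0.0266 long yaw 168.1
top px 259.8 229.7 rect c 0.5712 0.126 LxW 0.1107 0.0731 long yaw 9.1
top px 222.3 220.9 rect c 0.5931 0.2193 LxW 0.0741 0.074 long yaw 179.3
blue scene
scene px 297.7 353.2 rect c 0.4717 0.2451 LxW 0.031 0.0232 long yaw 166.6
scene px 334.0 323.3 rect c 0.4489 0.1527 LxW 0.0714 0.0471 long yaw 165.8
scene px 248.7 318.6 rect c 0.5954 0.2152 LxW 0.0739 0.0634 long yaw 28.3
scene px 286.1 290.8 rect c 0.5736 0.1209 LxW 0.1011 0.0672 long yaw 9.6
tray
top px 235.4 250.8 rect c 0.5197 0.1843 LxW 0.2747 0.216 long yaw 166.2
tin
top px 365.0 272.5 rect c 0.4622 -0.1287 LxW 0.0629 0.0603 long yaw 89.3
glue
top px 343.6 200.8 rect c 0.6405 -0.0797 LxW 0.0967 0.0241 long yaw 68.6
stamp
top px 431.2 219.0 rect c 0.5853 -0.2812 LxW 0.052 0.0424 long yaw 89.3
stapler
top px 447.0 284.2 rect c 0.4312 -0.3263 LxW 0.1418 0.0701 long yaw 50.4
```

View pics/m.png

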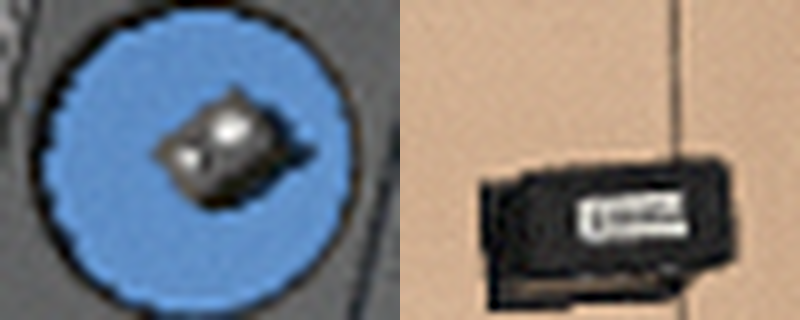

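The crop shows the battery with its studs (long axis) at about −51° in the world, and the stamp cap's long side at about 95°. The bed yaw is −13.8°. Next come the fine positions and the first move plan.

```bash
cat >> h.py <<'E'
def plan(x,y,tipz,psi):
    """prints yaw turn and then shift in tool axes (after the turn), in row units"""
    o=robot.get_obs(); p=o["tool_pos"]; r=o["ee_rot"]; d=np.array([x,y,tipz+robot.tcp_to_tips])-p; a=np.radians(psi)
    dpsi=(a-r[2]+np.pi)%(2*np.pi)-np.pi
    tx=np.array([np.cos(a),np.sin(a),0]); ty=np.array([np.sin(a),-np.cos(a),0])
    print("t",round(o["time"],2),"turn z units",round(-dpsi/.1,2),"shift units",[round(v/.04,2) for v in (d@tx,d@ty,-d[2])],"yaw",round(np.degrees(r[2]),2),"rp",np.round(r[:2],4),"w",round(o["width"],4),"F",np.round(o["wrist_force"],1))
E
python3 - <<'E'
from h import *
for z in (0,.1,.12,.15): print(z,"top shelf edge y~-.08",px2w("top",343,141,z).round(3),"scene pts",px2w("scene",217,186,z).round(3),px2w("scene",210,133,z).round(3),px2w("scene",160,160,z).round(3),"top corner",px2w("top",528,137,z).round(3))
print("battery",px2w("top",223.6,218.6,.057).round(4),"stamp",px2w("top",437.3,216.5,.082).round(4))
plan(.592,.213,.12,39)
E
```

```text
0 top shelf edge y~-.08 [ 0.791 -0.082  0.   ] scene pts [ 0.939 -0.13   0.   ] [ 1.137 -0.353  0.   ] [ 1.161 -0.161  0.   ] top corner [ 0.795 -0.544  0.   ]
0.1 top shelf edge y~-.08 [ 0.769 -0.077  0.1  ] scene pts [ 0.833 -0.014  0.1  ] [ 1.004 -0.207  0.1  ] [ 1.025 -0.041  0.1  ] top corner [ 0.773 -0.509  0.1  ]
0.12 top shelf edge y~-.08 [ 0.765 -0.076  0.12 ] scene pts [0.812 0.009 0.12 ] [ 0.978 -0.178  0.12 ] [ 0.998 -0.017  0.12 ] top corner [ 0.769 -0.501  0.12 ]
0.15 top shelf edge y~-.08 [ 0.758 -0.074  0.15 ] scene pts [0.78  0.044 0.15 ] [ 0.938 -0.134  0.15 ] [0.958 0.019 0.15 ] top corner [ 0.762 -0.491  0.15 ]
battery [0.5946 0.209  0.057 ] stamp [ 0.591  -0.2961  0.082 ]
t 1.1 turn z units -3.68 shift units [np.float64(19.8), np.float64(-7.65), np.float64(2.14)] yaw 17.92 rp [3.1415 0.    ] w 0.0943 F [-0.6  0.6 -0.6]
```

Emit:
play_rows(
  translation=[
    [0,0,0],
    [0,0,0],
    [0,0,0],
    [0,0,0],
    [1,-0.38,0.1],
    [1,-0.38,0.1],
    [1,-0.38,0.1],
    [1,-0.38,0.1],
  ],
  twist=[
    [0,0,-0.92],
    [0,0,-0.92],
    [0,0,-0.92],
    [0,0,-0.92],
    [0,0,0],
    [0,0,0],
    [0,0,0],
    [0,0,0],
  ],
  gripper=[1,1,1,1,1,1,1,1],
)

```text
time: 1.9
tool_pos: [0.2558, -0.374, 0.3885]
ee_rot: [3.141, -0.0, 0.68]
wrist_force: [0.3, -1.6, 0.1]
width: 0.0938
finger_force: 0.0
```

Emit:
play_rows(
  translation=[
    [1,-0.38,0.1],
    [1,-0.38,0.1],
    [1,-0.38,0.1],
    [1,-0.38,0.1],
    [1,-0.38,0.1],
    [1,-0.38,0.1],
    [1,-0.38,0.1],
    [1,-0.38,0.1],
  ],
  twist=[
    [0,0,0],
    [0,0,0],
    [0,0,0],
    [0,0,0],
    [0,0,0],
    [0,0,0],
    [0,0,0],
    [0,0,0],
  ],
  gripper=[1,1,1,1,1,1,1,1],
)

```text
time: 2.7
tool_pos: [0.4279, -0.0777, 0.3569]
ee_rot: [3.14, -0.0, 0.681]
wrist_force: [-0.2, -0.2, 0.1]
width: 0.0941
finger_force: 0.0
```

```bash
python3 -c "
from h import *
plan(.592,.211,.12,39)"
```

```text
t 2.7 turn z units 0.0 shift units [np.float64(7.73), np.float64(-3.03), np.float64(0.94)] yaw 39.01 rp [ 3.1405e+00 -5.0000e-04] w 0.0941 F [-0.2 -0.2  0.1]
```

Emit:
play_rows(
  translation=[
    [1,-0.4,0.12],
    [1,-0.4,0.12],
    [1,-0.4,0.12],
    [1,-0.4,0.12],
    [1,-0.4,0.12],
    [1,-0.4,0.12],
    [1,-0.4,0.12],
    [0,0,0],
  ],
  twist=[
    [0,0,0],
    [0,0,0],
    [0,0,0],
    [0,0,0],
    [0,0,0],
    [0,0,0],
    [0,0,0],
    [0,0,0],
  ],
  gripper=[1,1,1,1,1,1,1,0.3],
)

```text
time: 3.5
tool_pos: [0.5756, 0.1877, 0.3208]
ee_rot: [-3.139, 0.001, 0.686]
wrist_force: [0.0, -0.4, -0.6]
width: 0.0892
finger_force: 0.0
```

```bash
python3 -c "
from h import *
plan(.592,.211,.034,39)
print([np.round(a['centre'],3) for a in robot.spot_point('battery_mid','scene')])
im=robot.snapshot('scene'); cv2.imwrite('pics/s1.png',cv2.resize(im[200:440,180:420,::-1],(600,600)))"
```

```text
t 3.5 turn z units 0.05 shift units [np.float64(0.68), np.float64(-0.19), np.float64(2.19)] yaw 39.29 rp [-3.1393e+00  1.0000e-03] w 0.0892 F [ 0.  -0.4 -0.6]
[array([0.589, 0.213, 0.035]), array([0.446, 0.156, 0.012])]
```

View pics/s1.png

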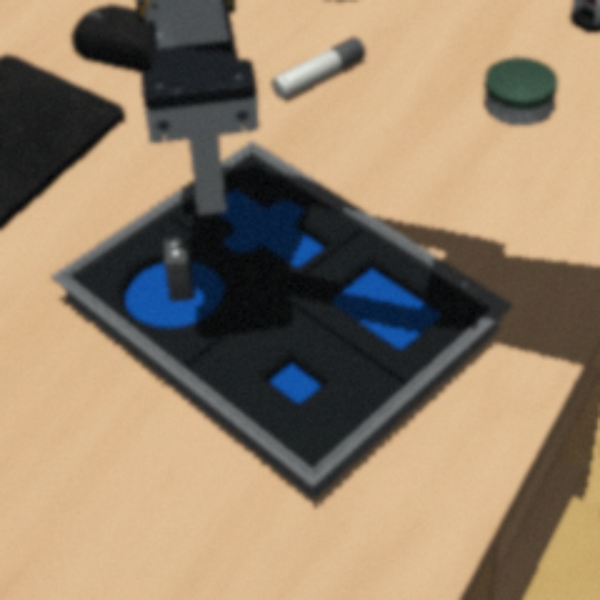

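The crop shows the open gripper above the tray, a little short of the battery at (178,265), which still stands in the round bed. I'll finish the approach and check it before descending.

Emit:
play_rows(
  translation=[
    [0.34,-0.1,0.1],
    [0.34,-0.1,0.4],
    [0,0,0.4],
    [0,0,0],
  ],
  twist=[
    [0,0,0],
    [0,0,0],
    [0,0,0],
    [0,0,0],
  ],
  gripper=[0.3,0.3,0.3,0.3],
)

```text
time: 4.0
tool_pos: [0.5901, 0.2064, 0.2845]
ee_rot: [-3.14, 0.004, 0.68]
wrist_force: [-0.4, 0.2, 0.2]
width: 0.0612
finger_force: 0.0
```

```bash
python3 -c "
from h import *
plan(.592,.211,.034,39)
"
```

```text
t 4.0 turn z units -0.01 shift units [np.float64(0.11), np.float64(-0.06), np.float64(1.28)] yaw 38.94 rp [-3.1397  0.0043] w 0.0612 F [-0.4  0.2  0.2]
```

Emit:
play_rows(
  translation=[
    [0.1,-0.06,0.45],
    [0,0,0.45],
    [0,0,0.38],
    [0,0,0],
    [0,0,0],
    [0,0,0],
    [0,0,0],
    [0,0,0],
  ],
  twist=[
    [0,0,0],
    [0,0,0],
    [0,0,0],
    [0,0,0],
    [0,0,0],
    [0,0,0],
    [0,0,0],
    [0,0,0],
  ],
  gripper=[0.3,0.3,0.3,0.3,-0.9,-0.9,-0.9,-0.9],
)

```text
time: 4.8
tool_pos: [0.5925, 0.2116, 0.2369]
ee_rot: [3.141, -0.002, 0.681]
wrist_force: [0.8, 0.2, -0.1]
width: 0.0327
finger_force: 0.0
```

```bash
python3 -c "
from h import *
plan(.592,.211,.034,39)
"
```

```text
t 4.8 turn z units 0.0 shift units [np.float64(-0.02), np.float64(0.0), np.float64(0.09)] yaw 39.01 rp [ 3.1408e+00 -1.5000e-03] w 0.0327 F [ 0.8  0.2 -0.1]
```

Emit:
play_rows(
  translation=[
    [0,0,0.05],
    [0,0,0],
    [0,0,0],
    [0,0,0],
  ],
  twist=[
    [0,0,0],
    [0,0,0],
    [0,0,0],
    [0,0,0],
  ],
  gripper=[-0.9,-0.9,-0.9,-0.9],
)

```text
time: 5.2
tool_pos: [0.5926, 0.2116, 0.2353]
ee_rot: [3.14, -0.002, 0.681]
wrist_force: [-0.0, -0.3, 5.8]
width: 0.0258
finger_force: 30.0
```

Emit:
play_rows(
  translation=[
    [0,0,-0.25],
    [0,0,-0.5],
    [0,0,-0.5],
    [0,0,0],
  ],
  twist=[
    [0,0,0],
    [0,0,0],
    [0,0,0],
    [0,0,0],
  ],
  gripper=[-0.9,-0.9,-0.9,-0.9],
)

```text
time: 5.6
tool_pos: [0.5929, 0.2118, 0.2873]
ee_rot: [3.139, -0.006, 0.681]
wrist_force: [0.7, -0.1, -0.9]
width: 0.0255
finger_force: 30.0
```

```bash
python3 -c "
from h import *
plan(.470,.248,.085,76.2)
"
```

```text
t 5.6 turn z units -6.49 shift units [np.float64(0.15), np.float64(-3.2), np.float64(0.08)] yaw 39.01 rp [ 3.1392 -0.0055] w 0.0255 F [ 0.7 -0.1 -0.9]
```

Emit:
play_rows(
  translation=[
    [0,0,0],
    [0,0,0],
    [0,0,0],
    [0,0,0],
    [0,0,0],
    [0,0,0],
    [0,0,0],
    [0,-0.5,0],
  ],
  twist=[
    [0,0,-0.93],
    [0,0,-0.93],
    [0,0,-0.93],
    [0,0,-0.93],
    [0,0,-0.93],
    [0,0,-0.92],
    [0,0,-0.92],
    [0,0,0],
  ],
  gripper=[-0.9,-0.9,-0.9,-0.9,-0.9,-0.9,-0.9,-0.9],
)

```text
time: 6.4
tool_pos: [0.5735, 0.2156, 0.2819]
ee_rot: [-3.141, 0.001, 1.33]
wrist_force: [-0.8, 0.3, -0.9]
width: 0.0259
finger_force: 30.0
```

Emit:
play_rows(
  translation=[
    [0.15,-0.7,0],
    [0,-0.7,0],
    [0,-0.7,0],
    [0,-0.6,0],
    [0,0,0],
    [0,0,0],
  ],
  twist=[
    [0,0,0],
    [0,0,0],
    [0,0,0],
    [0,0,0],
    [0,0,0],
    [0,0,0],
  ],
  gripper=[-0.9,-0.9,-0.9,-0.9,-0.9,-0.9],
)

```text
time: 7.0
tool_pos: [0.4692, 0.2479, 0.2831]
ee_rot: [-3.141, 0.001, 1.33]
wrist_force: [0.2, 0.3, -0.7]
width: 0.0258
finger_force: 30.0
```

```bash
python3 -c "
from h import *
plan(.4705,.2475,.0365,76.2)
print(robot.get_obs()['tool_pos'])
im=robot.snapshot('top'); a=im[170:320,160:310,::-1]; b=robot.snapshot('scene')[200:440,180:420,::-1]
cv2.imwrite('pics/p2.png',np.hstack([cv2.resize(a,(400,400),interpolation=4),cv2.resize(b,(400,400),interpolation=4)]))"
```

```text
t 7.0 turn z units 0.01 shift units [np.float64(-0.0), np.float64(0.03), np.float64(1.19)] yaw 76.23 rp [-3.1415e+00  8.0000e-04] w 0.0258 F [ 0.2  0.3 -0.7]
[0.46920202 0.24789348 0.283104  ]
```

View pics/p2.png

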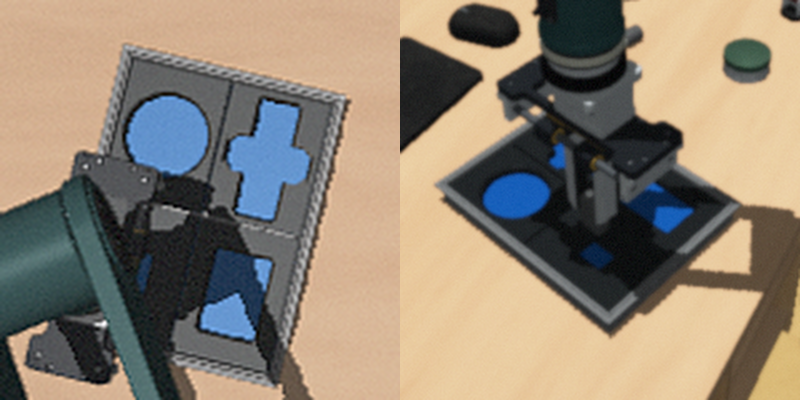

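The two crops show the battery held between the fingers above its small bed (scene crop (597,255)); the round bed is now empty. I'll lower it.

Emit:
play_rows(
  translation=[
    [0,0,0.4],
    [0,0.03,0.4],
    [0,0,0.2],
    [0,0,0.1],
    [0,0,0.05],
    [0,0,0],
  ],
  twist=[
    [0,0,0],
    [0,0,0],
    [0,0,0],
    [0,0,0],
    [0,0,0],
    [0,0,0],
  ],
  gripper=[-0.9,-0.9,-0.9,-0.9,-0.9,-0.9],
)

```text
time: 7.7
tool_pos: [0.4708, 0.2476, 0.2381]
ee_rot: [3.141, -0.0, 1.33]
wrist_force: [0.4, -0.2, -0.8]
width: 0.0257
finger_force: 30.0
```

Emit:
play_rows(
  translation=[
    [0,0,0.04],
    [0,0,0.02],
    [0,0,0],
    [0,0,0],
    [0,0,0],
    [0,0,0],
  ],
  twist=[
    [0,0,0],
    [0,0,0],
    [0,0,0],
    [0,0,0],
    [0,0,0],
    [0,0,0],
  ],
  gripper=[-0.9,-0.9,-0.9,-0.2,0.1,0.1],
)

```text
time: 8.3
tool_pos: [0.4706, 0.2476, 0.2357]
ee_rot: [3.141, -0.0, 1.33]
wrist_force: [-0.0, 0.4, 0.6]
width: 0.0459
finger_force: 0.0
```

Emit:
play_rows(
  translation=[
    [0,0,-0.3],
    [0,0,-0.6],
    [0,0,-0.8],
    [0,0,-0.6],
    [0,0,0],
  ],
  twist=[
    [0,0,0],
    [0,0,0],
    [0,0,0],
    [0,0,0],
    [0,0,0],
  ],
  gripper=[0.1,0.3,1,1,1],
)

```text
time: 8.8
tool_pos: [0.4715, 0.248, 0.3329]
ee_rot: [3.133, -0.006, 1.33]
wrist_force: [0.2, -0.8, 0.3]
width: 0.08
finger_force: 0.0
```

```bash
python3 -c "
from h import *
plan(.462,-.129,.080,76.2)
"
```

```text
t 8.8 turn z units -0.0 shift units [np.float64(-9.21), np.float64(2.02), np.float64(1.34)] yaw 76.2 rp [ 3.1333 -0.0059] w 0.08 F [ 0.2 -0.8  0.3]
```

Emit:
play_rows(
  translation=[
    [-0.92,0.2,0],
    [-0.92,0.2,0],
    [-0.92,0.2,0],
    [-0.92,0.2,0],
    [-0.92,0.2,0.2],
    [-0.92,0.2,0.2],
    [-0.92,0.2,0.2],
    [-0.92,0.2,0.2],
  ],
  twist=[
    [0,0,0],
    [0,0,0],
    [0,0,0],
    [0,0,0],
    [0,0,0],
    [0,0,0],
    [0,0,0],
    [0,0,0],
  ],
  gripper=[1,1,1,1,1,1,1,1],
)

```text
time: 9.6
tool_pos: [0.4617, -0.0549, 0.2941]
ee_rot: [-3.14, 0.0, 1.33]
wrist_force: [0.4, 0.2, -1.1]
width: 0.0937
finger_force: 0.0
```

Emit:
play_rows(
  translation=[
    [-0.92,0.2,0.27],
    [-0.92,0.2,0.27],
    [0,0,0],
    [0,0,0],
  ],
  twist=[
    [0,0,0],
    [0,0,0],
    [0,0,0],
    [0,0,0],
  ],
  gripper=[1,1,1,1],
)

```text
time: 10.0
tool_pos: [0.4599, -0.1292, 0.2726]
ee_rot: [-3.139, -0.001, 1.328]
wrist_force: [-0.4, -0.3, -0.5]
width: 0.0941
finger_force: 0.0
```

```bash
python3 -c "
from h import *
plan(.462,-.129,.016,76.2)
im=robot.snapshot('top'); a=im[170:320,160:310,::-1]; b=robot.snapshot('scene')[200:440,180:420,::-1]
cv2.imwrite('pics/p3.png',np.hstack([cv2.resize(a,(400,400),interpolation=4),cv2.resize(b,(400,400),interpolation=4)]))"
```

```text
t 10.0 turn z units -0.02 shift units [np.float64(0.02), np.float64(0.05), np.float64(1.44)] yaw 76.07 rp [-3.1391e+00 -1.0000e-03] w 0.0941 F [-0.4 -0.3 -0.5]
```

View pics/p3.png

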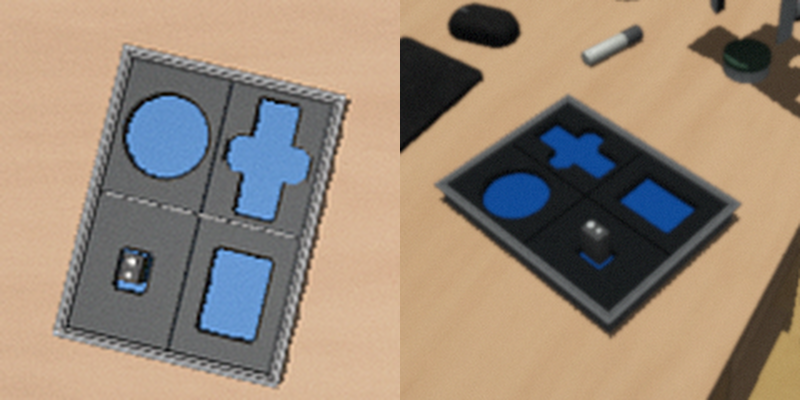

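The battery stands upright in its bed at (132,270) in the left crop, and the other beds are free. The gripper is over the tin, so I'll grasp it.

Emit:
play_rows(
  translation=[
    [0,0.05,0.5],
    [0,0,0.5],
    [0,0,0.4],
    [0,0,0.04],
    [0,0,0],
    [0,0,0],
    [0,0,0],
    [0,0,0],
  ],
  twist=[
    [0,0,0],
    [0,0,0],
    [0,0,0],
    [0,0,0],
    [0,0,0],
    [0,0,0],
    [0,0,0],
    [0,0,0],
  ],
  gripper=[1,1,1,1,1,0,0,0],
)

```text
time: 10.9
tool_pos: [0.4627, -0.1294, 0.2173]
ee_rot: [3.14, 0.0, 1.33]
wrist_force: [-0.3, -0.1, 0.2]
width: 0.0735
finger_force: 0.0
```

```bash
python3 - <<'E'
from h import *
plan(.462,-.129,.016,76.2)
t=robot.snapshot("top"); h=cv2.cvtColor(t,cv2.COLOR_RGB2HSV)
m=((h[...,0]>95)&(h[...,0]<125)&(h[...,1]>100)&(h[...,2]>80)).astype(np.uint8)
for c in cv2.findContours(m[180:320,170:300].copy(),cv2.RETR_EXTERNAL,cv2.CHAIN_APPROX_NONE)[0]:
    if cv2.contourArea(c)<200: continue
    w=np.array([px2w("top",*(p[0]+[170,180]),.012)[:2] for p in c],np.float32); print(cv2.minEnclosingCircle(w),cv2.minAreaRect(w),cv2.fitEllipse(w)[0])
E
```

```text
t 10.9 turn z units 0.0 shift units [np.float64(0.0), np.float64(-0.02), np.float64(0.05)] yaw 76.2 rp [3.1396e+00 3.0000e-04] w 0.0735 F [-0.3 -0.1  0.2]
((0.4474508464336395, 0.1561199277639389), 0.04418501630425453) ((0.4469795227050781, 0.15686364471912384), (0.05304253473877907, 0.07686712592840195), 76.1751480102539) (0.4472099244594574, 0.1564241349697113)
((0.5710227489471436, 0.1271394044160843), 0.055721573531627655) ((0.5712454319000244, 0.1257544457912445), (0.11069035530090332, 0.07352171093225479), 9.134434700012207) (0.5707104206085205, 0.12590834498405457)
((0.5935540199279785, 0.2182246595621109), 0.0384821780025959) ((0.5930615663528442, 0.2193109691143036), (0.07397516816854477, 0.07412306219339371), 89.30095672607422) (0.5933939814567566, 0.21851462125778198)
```

Emit:
play_rows(
  translation=[
    [0,0,0.02],
    [0,0,0],
    [0,0,0],
    [0,0,0],
    [0,0,0],
  ],
  twist=[
    [0,0,0],
    [0,0,0],
    [0,0,0],
    [0,0,0],
    [0,0,0],
  ],
  gripper=[0,0,0,0,0],
)

```text
time: 11.45
tool_pos: [0.4624, -0.1294, 0.2162]
ee_rot: [3.141, 0.0, 1.33]
wrist_force: [-1.8, 0.4, 5.4]
width: 0.063
finger_force: 30.0
```

Emit:
play_rows(
  translation=[
    [0,0,-0.3],
    [0,0,-0.8],
    [0,0,-0.9],
    [0,0,-0.1],
    [0,0,0],
  ],
  twist=[
    [0,0,0],
    [0,0,0],
    [0,0,0],
    [0,0,0],
    [0,0,0],
  ],
  gripper=[0,0,0,0,0],
)

```text
time: 11.95
tool_pos: [0.4626, -0.1295, 0.3007]
ee_rot: [3.138, 0.001, 1.33]
wrist_force: [1.0, 0.6, -0.3]
width: 0.063
finger_force: 30.0
```

```bash
python3 - <<'E'
from h import *
plan(.593,.218,.1,76.2)
E
```

```text
t 11.95 turn z units -0.0 shift units [np.float64(9.21), np.float64(1.09), np.float64(0.04)] yaw 76.19 rp [3.1383e+00 6.0000e-04] w 0.063 F [ 1.   0.6 -0.3]
```

Emit:
play_rows(
  translation=[
    [0.92,0.11,0],
    [0.92,0.11,0],
    [0.92,0.11,0],
    [0.92,0.11,0],
    [0.92,0.11,0],
    [0.92,0.11,0],
    [0.92,0.11,0],
    [0.92,0.11,0],
  ],
  twist=[
    [0,0,0],
    [0,0,0],
    [0,0,0],
    [0,0,0],
    [0,0,0],
    [0,0,0],
    [0,0,0],
    [0,0,0],
  ],
  gripper=[0,0,0,0,0,0,0,0],
)

```text
time: 12.75
tool_pos: [0.5665, 0.1496, 0.2965]
ee_rot: [-3.137, 0.002, 1.33]
wrist_force: [0.2, -1.4, -0.3]
width: 0.0626
finger_force: 30.0
```

Emit:
play_rows(
  translation=[
    [0.92,0.11,0],
    [0.92,0.11,0],
    [0,0,0.3],
    [0,0,0.3],
    [0,0,0],
  ],
  twist=[
    [0,0,0],
    [0,0,0],
    [0,0,0],
    [0,0,0],
    [0,0,0],
  ],
  gripper=[0,0,0,0,0],
)

```text
time: 13.25
tool_pos: [0.5916, 0.2164, 0.2705]
ee_rot: [-3.134, 0.005, 1.329]
wrist_force: [-0.1, -0.3, 0.4]
width: 0.0627
finger_force: 30.0
```

```bash
python3 - <<'E'
from h import *
plan(.593,.218,.0295,76.2)
E
```

```text
t 13.25 turn z units -0.01 shift units [np.float64(0.05), np.float64(0.03), np.float64(1.05)] yaw 76.16 rp [-3.1341  0.0049] w 0.0627 F [-0.1 -0.3  0.4]
```

Emit:
play_rows(
  translation=[
    [0.03,0.02,0.3],
    [0,0,0.3],
    [0,0,0.2],
    [0,0,0.1],
    [0,0,0.05],
    [0,0,0],
  ],
  twist=[
    [0,0,0],
    [0,0,0],
    [0,0,0],
    [0,0,0],
    [0,0,0],
    [0,0,0],
  ],
  gripper=[0,0,0,0,0,0],
)

```text
time: 13.85
tool_pos: [0.5939, 0.2184, 0.2374]
ee_rot: [3.142, 0.0, 1.33]
wrist_force: [-0.4, 0.1, -0.2]
width: 0.0628
finger_force: 30.0
```

Emit:
play_rows(
  translation=[
    [0,0,0.08],
    [0,0,0.08],
    [0,0,0.05],
    [0,0,0],
    [0,0,0],
  ],
  twist=[
    [0,0,0],
    [0,0,0],
    [0,0,0],
    [0,0,0],
    [0,0,0],
  ],
  gripper=[0,0,0,0,0],
)

```text
time: 14.35
tool_pos: [0.5939, 0.2185, 0.229]
ee_rot: [3.142, 0.0, 1.33]
wrist_force: [-0.2, 0.2, -0.7]
width: 0.0627
finger_force: 30.0
```

Emit:
play_rows(
  translation=[
    [0,0,0.02],
    [0,0,0],
    [0,0,0],
    [0,0,0],
    [0,0,0],
    [0,0,-0.3],
    [0,0,-0.8],
    [0,0,-0.8],
  ],
  twist=[
    [0,0,0],
    [0,0,0],
    [0,0,0],
    [0,0,0],
    [0,0,0],
    [0,0,0],
    [0,0,0],
    [0,0,0],
  ],
  gripper=[0,0,0.5,0.7,0.7,0.7,0.7,0.7],
)

```text
time: 15.15
tool_pos: [0.5937, 0.2184, 0.3051]
ee_rot: [-3.14, 0.001, 1.33]
wrist_force: [-0.2, 0.1, 0.7]
width: 0.0798
finger_force: 0.0
```

```bash
python3 - <<'E'
from h import *
plan(.6405,-.0797,.08,69.5)
E
```

```text
t 15.15 turn z units 1.17 shift units [np.float64(-6.57), np.float64(3.71), np.float64(0.65)] yaw 76.19 rp [-3.1402e+00  8.0000e-04] w 0.0798 F [-0.2  0.1  0.7]
```

Emit:
play_rows(
  translation=[
    [0,0,0],
    [0,0,0],
    [-0.94,0.53,0],
    [-0.94,0.53,0],
    [-0.94,0.53,0],
    [-0.94,0.53,0],
    [-0.94,0.53,0.2],
    [-0.94,0.53,0.2],
  ],
  twist=[
    [0,0,0.59],
    [0,0,0.58],
    [0,0,0],
    [0,0,0],
    [0,0,0],
    [0,0,0],
    [0,0,0],
    [0,0,0],
  ],
  gripper=[0.7,0.7,0.7,0.7,0.2,0.2,0.2,0.2],
)

```text
time: 15.95
tool_pos: [0.6343, -0.0391, 0.2899]
ee_rot: [3.139, -0.001, 1.213]
wrist_force: [0.3, 0.4, -0.9]
width: 0.0569
finger_force: 0.0
```

Emit:
play_rows(
  translation=[
    [-0.94,0.53,0.25],
    [0,0,0.3],
    [0,0,0],
    [0,0,0],
  ],
  twist=[
    [0,0,0],
    [0,0,0],
    [0,0,0],
    [0,0,0],
  ],
  gripper=[0.2,0.2,0.2,0.2],
)

```text
time: 16.35
tool_pos: [0.6406, -0.0791, 0.2666]
ee_rot: [-3.141, -0.0, 1.214]
wrist_force: [-0.6, 0.5, -0.6]
width: 0.0566
finger_force: 0.0
```

```bash
python3 -c "
from h import *
plan(.6405,-.0797,.006,69.5)
im=robot.snapshot('top'); a=im[170:320,160:310,::-1]; b=robot.snapshot('scene')[180:420,180:420,::-1]
cv2.imwrite('pics/p4.png',np.hstack([cv2.resize(a,(400,400),interpolation=4),cv2.resize(b,(400,400),interpolation=4)]))"
```

```text
t 16.35 turn z units 0.01 shift units [np.float64(-0.01), np.float64(0.0), np.float64(1.54)] yaw 69.53 rp [-3.1412e+00 -5.0000e-04] w 0.0566 F [-0.6  0.5 -0.6]
```

View pics/p4.png

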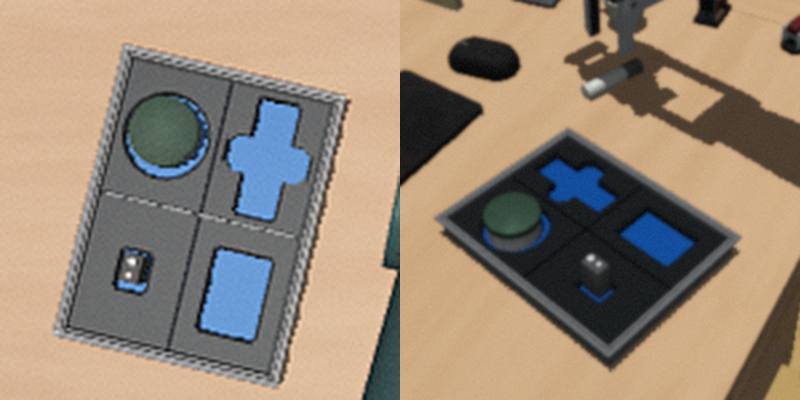

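The tin sits level in the round bed ((165,133) in the left crop) and the gripper is over the glue stick. I'll grasp the glue stick next.

Emit:
play_rows(
  translation=[
    [0,0,0.5],
    [0,0,0.5],
    [0,0,0.4],
    [0,0,0.13],
    [0,0,0],
    [0,0,0],
    [0,0,0],
    [0,0,0],
  ],
  twist=[
    [0,0,0],
    [0,0,0],
    [0,0,0],
    [0,0,0],
    [0,0,0],
    [0,0,0],
    [0,0,0],
    [0,0,0],
  ],
  gripper=[0.2,0.2,0.2,0.2,-0.9,-0.9,-0.9,-0.9],
)

```text
time: 17.25
tool_pos: [0.6411, -0.0801, 0.2063]
ee_rot: [3.139, -0.0, 1.213]
wrist_force: [0.9, -1.1, -0.1]
width: 0.0278
finger_force: 0.0
```

Emit:
play_rows(
  translation=[
    [0,0,0],
    [0,0,0],
    [0,0,0],
    [0,0,0],
  ],
  twist=[
    [0,0,0],
    [0,0,0],
    [0,0,0],
    [0,0,0],
  ],
  gripper=[-0.9,-0.9,-0.9,-0.9],
)

```text
time: 17.65
tool_pos: [0.6409, -0.0801, 0.2058]
ee_rot: [3.14, 0.0, 1.213]
wrist_force: [-0.6, 0.7, 3.3]
width: 0.0201
finger_force: 30.0
```

Emit:
play_rows(
  translation=[
    [0,0,-0.4],
    [0,0,-0.9],
    [0,0,-0.9],
    [0,0,0],
    [0,0,0],
    [0,0,0],
    [0,0,0],
    [0,0,0],
  ],
  twist=[
    [0,0,0],
    [0,0,0],
    [0,0,-0.8],
    [0,0,-1],
    [0,0,-1],
    [0,0,-1],
    [0,0,-1],
    [0,0,-1],
  ],
  gripper=[-0.9,-0.9,-0.9,-0.9,-0.9,-0.9,-0.9,-0.9],
)

```text
time: 18.45
tool_pos: [0.6406, -0.08, 0.2938]
ee_rot: [3.141, 0.0, 1.797]
wrist_force: [-0.1, -0.6, -0.4]
width: 0.0202
finger_force: 30.0
```

Emit:
play_rows(
  translation=[
    [0,0,0],
    [0,0,0],
    [0,0,0],
    [0,0,0],
    [0,0,0],
    [0,0,0],
    [0,0,0],
    [0,0,0],
  ],
  twist=[
    [0,0,-1],
    [0,0,-1],
    [0,0,-1],
    [0,0,-1],
    [0,0,-1],
    [0,0,-1],
    [0,0,-1],
    [0,0,-1],
  ],
  gripper=[-0.9,-0.9,-0.9,-0.9,-0.9,-0.9,-0.9,-0.9],
)

```text
time: 19.25
tool_pos: [0.6406, -0.08, 0.2937]
ee_rot: [3.142, 0.0, 2.597]
wrist_force: [0.3, -0.3, 0.2]
width: 0.0197
finger_force: 30.0
```

Emit:
play_rows(
  translation=[
    [0,0,0],
    [0,0,0],
    [0,0,0],
    [0,0,0],
  ],
  twist=[
    [0,0,-1],
    [0,0,-1],
    [0,0,-0.3],
    [0,0,0],
  ],
  gripper=[-0.9,-0.9,-0.9,-0.9],
)

```text
time: 19.65
tool_pos: [0.6407, -0.08, 0.2935]
ee_rot: [-3.142, 0.0, 2.822]
wrist_force: [-0.4, -0.7, -0.3]
width: 0.0199
finger_force: 30.0
```

```bash
python3 - <<'E'
from h import *
plan(.571,.1255,.085,166.2)
E
```

```text
t 19.65 turn z units -0.79 shift units [np.float64(2.92), np.float64(4.57), np.float64(0.23)] yaw 161.67 rp [-3.1416e+00  3.0000e-04] w 0.0199 F [-0.4 -0.7 -0.3]
```

Emit:
play_rows(
  translation=[
    [0,0,0],
    [0.48,0.76,0],
    [0.48,0.76,0],
    [0.49,0.76,0],
    [0.49,0.76,0],
    [0.49,0.76,0.1],
    [0.49,0.77,0.1],
    [0,0,0],
  ],
  twist=[
    [0,0,-0.79],
    [0,0,0],
    [0,0,0],
    [0,0,0],
    [0,0,0],
    [0,0,0],
    [0,0,0],
    [0,0,0],
  ],
  gripper=[-0.9,-0.9,-0.9,-0.9,-0.9,-0.9,-0.9,-0.9],
)

```text
time: 20.45
tool_pos: [0.569, 0.1289, 0.2847]
ee_rot: [3.14, -0.002, 2.905]
wrist_force: [0.1, -0.7, -1.1]
width: 0.0204
finger_force: 30.0
```

```bash
python3 - <<'E'
from h import *
plan(.571,.1255,.019,166.2)
im=robot.snapshot('top'); a=im[170:320,160:310,::-1]; b=robot.snapshot('scene')[180:420,180:420,::-1]
cv2.imwrite('pics/p5.png',np.hstack([cv2.resize(a,(400,400),interpolation=4),cv2.resize(b,(400,400),interpolation=4)]))
E
```

```text
t 20.45 turn z units 0.05 shift units [np.float64(-0.07), np.float64(-0.07), np.float64(1.66)] yaw 166.47 rp [ 3.1404e+00 -2.1000e-03] w 0.0204 F [ 0.1 -0.7 -1.1]
```

View pics/p5.png

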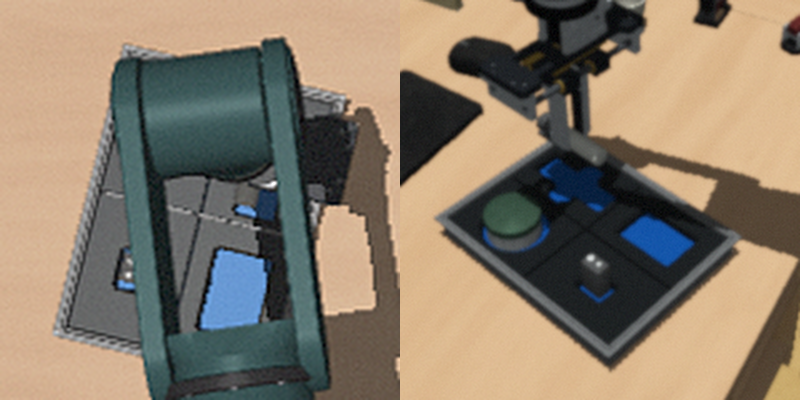

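The glue stick is held level above its slot (about (580,140) in the right crop), lined up with the slot's long direction. I'll lower it.

Emit:
play_rows(
  translation=[
    [-0.06,-0.07,0.4],
    [0,0,0.4],
    [0,0,0.3],
    [0,0,0.1],
    [0,0,0.1],
    [0,0,0],
  ],
  twist=[
    [0,0,0.05],
    [0,0,0],
    [0,0,0],
    [0,0,0],
    [0,0,0],
    [0,0,0],
  ],
  gripper=[-0.9,-0.9,-0.9,-0.9,-0.9,-0.9],
)

```text
time: 21.15
tool_pos: [0.5725, 0.1217, 0.233]
ee_rot: [-3.141, -0.0, 2.896]
wrist_force: [0.0, 0.7, -1.2]
width: 0.0201
finger_force: 30.0
```

```bash
python3 - <<'E'
from h import *
plan(.571,.1255,.019,166.2)
E
```

```text
t 21.15 turn z units -0.05 shift units [np.float64(0.06), np.float64(0.08), np.float64(0.37)] yaw 165.94 rp [-3.1414e+00 -1.0000e-04] w 0.0201 F [ 0.   0.7 -1.2]
```

Emit:
play_rows(
  translation=[
    [0.06,0.09,0],
    [0,0,0],
    [0,0,0.1],
    [0,0,0.1],
    [0,0,0.1],
    [0,0,0.05],
    [0,0,0],
  ],
  twist=[
    [0,0,-0.05],
    [0,0,0],
    [0,0,0],
    [0,0,0],
    [0,0,0],
    [0,0,0],
    [0,0,0],
  ],
  gripper=[-0.9,-0.9,-0.9,-0.9,-0.9,-0.9,-0.9],
)

```text
time: 21.85
tool_pos: [0.5707, 0.1261, 0.2183]
ee_rot: [-3.141, -0.001, 2.902]
wrist_force: [0.2, -0.2, -0.9]
width: 0.0198
finger_force: 30.0
```

Emit:
play_rows(
  translation=[
    [0,0,0.01],
    [0,0,0],
    [0,0,0],
    [0,0,0],
    [0,0,0],
    [0,0,-0.3],
    [0,0,-0.6],
    [0,0,-0.9],
  ],
  twist=[
    [0,0,0],
    [0,0,0],
    [0,0,0],
    [0,0,0],
    [0,0,0],
    [0,0,0],
    [0,0,0],
    [0,0,0],
  ],
  gripper=[-0.4,-0.2,-0.2,-0.2,-0.2,-0.2,-0.2,0],
)

```text
time: 22.65
tool_pos: [0.5702, 0.126, 0.2898]
ee_rot: [-3.14, -0.004, 2.902]
wrist_force: [1.5, -0.3, 1.2]
width: 0.043
finger_force: 0.0
```

```bash
python3 - <<'E'
from h import *
plan(.591,-.297,.14,94.7)
E
```

```text
t 22.65 turn z units 12.49 shift units [np.float64(-10.58), np.float64(-0.35), np.float64(-1.23)] yaw 166.26 rp [-3.1398 -0.0044] w 0.043 F [ 1.5 -0.3  1.2]
```

Now the stamp: lift while turning, then cross over at tip height 0.14.

Emit:
play_rows(
  translation=[
    [0,0,-0.6],
    [0,0,-0.6],
    [0,0,0],
    [0,0,0],
    [0,0,0],
    [0,0,0],
    [0,0,0],
    [0,0,0],
  ],
  twist=[
    [0,0,0.96],
    [0,0,0.96],
    [0,0,0.96],
    [0,0,0.96],
    [0,0,0.96],
    [0,0,0.96],
    [0,0,0.96],
    [0,0,0.96],
  ],
  gripper=[0.4,0.4,0.4,0.4,0.4,0.4,0.4,0.4],
)

```text
time: 23.45
tool_pos: [0.5708, 0.1261, 0.3398]
ee_rot: [3.14, 0.001, 2.13]
wrist_force: [-1.1, 0.1, -0.8]
width: 0.066
finger_force: 0.0
```

Emit:
play_rows(
  translation=[
    [0,0,0],
    [0,0,0],
    [0,0,0],
    [0,0,0],
    [0,0,0],
    [-0.9,-0.03,0],
    [-0.9,-0.03,0],
    [-0.9,-0.03,0],
  ],
  twist=[
    [0,0,0.96],
    [0,0,0.96],
    [0,0,0.96],
    [0,0,0.96],
    [0,0,0.96],
    [0,0,0],
    [0,0,0],
    [0,0,0],
  ],
  gripper=[0.4,0.4,0.4,0.4,0.4,0.4,0.4,0.4],
)

```text
time: 24.25
tool_pos: [0.5761, 0.0173, 0.3399]
ee_rot: [3.14, 0.0, 1.655]
wrist_force: [0.5, -0.8, 0.5]
width: 0.0658
finger_force: 0.0
```

Emit:
play_rows(
  translation=[
    [-0.9,-0.03,0],
    [-0.9,-0.03,0],
    [-0.9,-0.03,0],
    [-0.9,-0.03,0],
    [-0.9,-0.03,0],
    [-0.9,-0.03,0],
    [-0.9,-0.03,0],
    [0,0,0],
  ],
  twist=[
    [0,0,0],
    [0,0,0],
    [0,0,0],
    [0,0,0],
    [0,0,0],
    [0,0,0],
    [0,0,0],
    [0,0,0],
  ],
  gripper=[0.4,0.4,0.4,0.4,0.4,0.4,0.4,0.4],
)

```text
time: 25.05
tool_pos: [0.5883, -0.2378, 0.3393]
ee_rot: [3.141, 0.002, 1.649]
wrist_force: [0.1, -0.7, -0.0]
width: 0.0659
finger_force: 0.0
```

```bash
python3 - <<'E'
from h import *
plan(.591,-.297,.066,94.7)
im=robot.snapshot('top'); a=im[170:320,160:310,::-1]; b=robot.snapshot('scene')[180:420,180:420,::-1]
cv2.imwrite('pics/p6.png',np.hstack([cv2.resize(a,(400,400),interpolation=4),cv2.resize(b,(400,400),interpolation=4)]))
E
```

```text
t 25.05 turn z units -0.04 shift units [np.float64(-1.48), np.float64(-0.05), np.float64(1.85)] yaw 94.45 rp [3.1412e+00 2.4000e-03] w 0.0659 F [ 0.1 -0.7 -0. ]
```

View pics/p6.png

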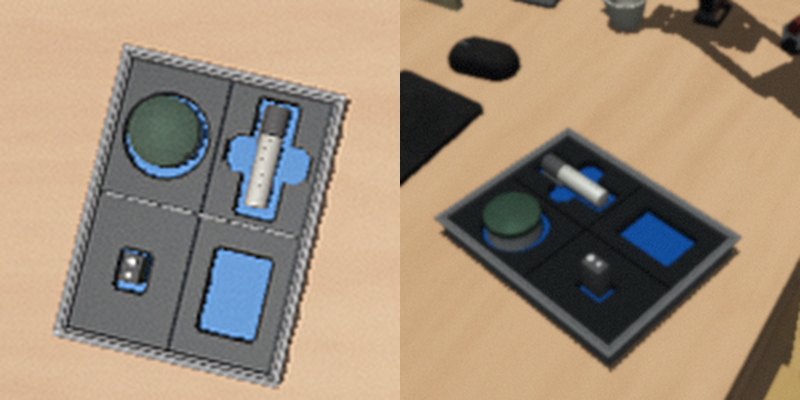

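The glue stick lies in its slot ((265,155) in the left crop). On to the stamp.

Emit:
play_rows(
  translation=[
    [-0.75,-0.03,0],
    [-0.75,-0.02,0],
    [0,0,0.3],
    [0,0,0.3],
    [0,0,0],
    [0,0,0],
  ],
  twist=[
    [0,0,0],
    [0,0,0],
    [0,0,0],
    [0,0,0],
    [0,0,0],
    [0,0,0],
  ],
  gripper=[0.4,0.4,0.4,0.4,0.4,0.4],
)

```text
time: 25.75
tool_pos: [0.5918, -0.292, 0.3139]
ee_rot: [-3.14, -0.001, 1.656]
wrist_force: [0.7, 0.5, 0.5]
width: 0.0661
finger_force: 0.0
```

```bash
python3 - <<'E'
from h import *
plan(.591,-.297,.066,94.7)
im=robot.snapshot('top'); a=im[170:270,380:480,::-1]; b=robot.snapshot('scene')[120:240,300:420,::-1]
cv2.imwrite('pics/p7.png',np.hstack([cv2.resize(a,(400,400),interpolation=4),cv2.resize(b,(400,400),interpolation=4)]))
E
```

```text
t 25.75 turn z units 0.03 shift units [np.float64(-0.12), np.float64(-0.03), np.float64(1.22)] yaw 94.86 rp [-3.1401e+00 -1.5000e-03] w 0.0661 F [0.7 0.5 0.5]
```

View pics/p7.png

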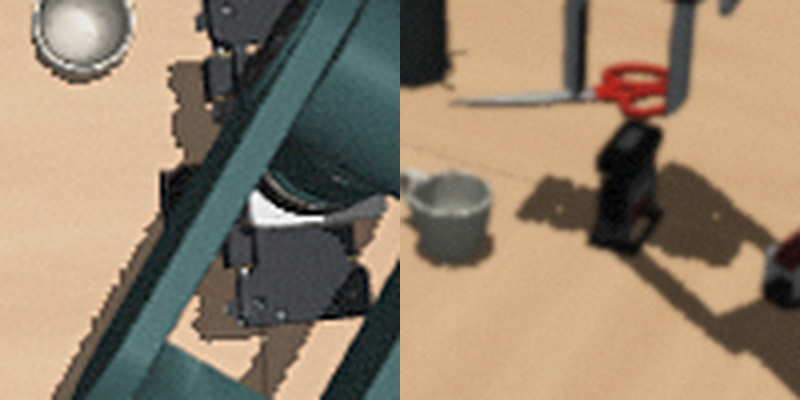

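The right crop shows the fingers ((575,90) and (680,60)) straddling the stamp cap at (632,140). The mug stands well clear. I'll descend and close.

Emit:
play_rows(
  translation=[
    [-0.1,0,0.4],
    [0,0,0.4],
    [0,0,0.3],
    [0,0,0.1],
    [0,0,0],
    [0,0,0],
    [0,0,0],
    [0,0,0],
  ],
  twist=[
    [0,0,0],
    [0,0,0],
    [0,0,0],
    [0,0,0],
    [0,0,0],
    [0,0,0],
    [0,0,0],
    [0,0,0],
  ],
  gripper=[0.4,0.4,0.4,0.4,0.4,-0.6,-0.6,-0.6],
)

```text
time: 26.65
tool_pos: [0.5923, -0.2977, 0.2676]
ee_rot: [3.14, 0.001, 1.654]
wrist_force: [-0.1, -0.7, 0.1]
width: 0.0455
finger_force: 0.0
```

Emit:
play_rows(
  translation=[
    [0,0,0],
    [0,0,0],
    [0,0,0],
    [0,0,0],
    [0,0,0],
    [0,0,0],
  ],
  twist=[
    [0,0,0],
    [0,0,0],
    [0,0,0],
    [0,0,0],
    [0,0,0],
    [0,0,0],
  ],
  gripper=[-0.7,-0.7,-0.7,-0.7,-0.7,-0.7],
)

```text
time: 27.25
tool_pos: [0.5921, -0.2976, 0.2672]
ee_rot: [3.141, 0.001, 1.654]
wrist_force: [-0.6, -0.9, 3.0]
width: 0.033
finger_force: 29.8
```

Emit:
play_rows(
  translation=[
    [0,0,-0.3],
    [0,0,-0.9],
    [0,0,-0.9],
    [0,0,-0.1],
    [0,0,0],
    [0,0,0],
    [0,0,0],
    [0,0,0],
  ],
  twist=[
    [0,0,0],
    [0,0,0],
    [0,0,0],
    [0,0,-0.9],
    [0,0,-0.9],
    [0,0,-0.9],
    [0,0,-0.9],
    [0,0,-0.9],
  ],
  gripper=[-0.7,-0.7,-0.7,-0.7,-0.7,-0.7,-0.7,-0.7],
)

```text
time: 28.05
tool_pos: [0.592, -0.2975, 0.3548]
ee_rot: [-3.141, -0.0, 2.108]
wrist_force: [-0.2, 1.1, -0.8]
width: 0.033
finger_force: 29.8
```

Emit:
play_rows(
  translation=[
    [0,0,0],
    [0,0,0],
    [0,0,0],
    [0,0,0],
    [0,0,0],
    [0,0,0],
    [0,0,0],
    [0,0,0],
  ],
  twist=[
    [0,0,-0.9],
    [0,0,-0.9],
    [0,0,-0.9],
    [0,0,-0.9],
    [0,0,-0.9],
    [0,0,-0.9],
    [0,0,-0.9],
    [0,0,-0.9],
  ],
  gripper=[-0.7,-0.7,-0.7,-0.7,-0.7,-0.7,-0.7,-0.7],
)

```text
time: 28.85
tool_pos: [0.592, -0.2975, 0.3547]
ee_rot: [3.141, -0.001, 2.828]
wrist_force: [-0.5, 0.3, -0.0]
width: 0.0332
finger_force: 29.8
```

Emit:
play_rows(
  translation=[
    [0,0,0],
    [0,0,0],
    [0,0,0],
  ],
  twist=[
    [0,0,-0.8],
    [0,0,0],
    [0,0,0],
  ],
  gripper=[-0.7,-0.7,-0.7],
)

```text
time: 29.15
tool_pos: [0.592, -0.2976, 0.3547]
ee_rot: [3.142, -0.0, 2.902]
wrist_force: [-0.6, 0.5, -1.0]
width: 0.033
finger_force: 29.8
```

```bash
python3 - <<'E'
from h import *
plan(.4465,.156,.155,166.2)
E
```

```text
t 29.15 turn z units 0.01 shift units [np.float64(6.24), np.float64(10.14), np.float64(0.01)] yaw 166.28 rp [ 3.1415e+00 -2.0000e-04] w 0.033 F [-0.6  0.5 -1. ]
```

Emit:
play_rows(
  translation=[
    [0.52,0.85,0],
    [0.52,0.85,0],
    [0.52,0.85,0],
    [0.52,0.85,0],
    [0.52,0.85,0],
    [0.52,0.84,0],
    [0.52,0.84,0],
    [0.52,0.84,0],
  ],
  twist=[
    [0,0,0],
    [0,0,0],
    [0,0,0],
    [0,0,0],
    [0,0,0],
    [0,0,0],
    [0,0,0],
    [0,0,0],
  ],
  gripper=[-0.7,-0.7,-0.7,-0.7,-0.7,-0.7,-0.7,-0.7],
)

```text
time: 29.95
tool_pos: [0.4933, 0.0062, 0.355]
ee_rot: [3.141, 0.001, 2.902]
wrist_force: [1.5, 0.6, -0.9]
width: 0.0332
finger_force: 29.8
```

Emit:
play_rows(
  translation=[
    [0.52,0.84,0],
    [0.52,0.84,0],
    [0.52,0.84,0],
    [0.52,0.84,0],
    [0,0,0],
    [0,0,0],
    [0,0,0],
  ],
  twist=[
    [0,0,0],
    [0,0,0],
    [0,0,0],
    [0,0,0],
    [0,0,0],
    [0,0,0],
    [0,0,0],
  ],
  gripper=[-0.7,-0.7,-0.7,-0.7,-0.7,-0.7,-0.7],
)

```text
time: 30.65
tool_pos: [0.4452, 0.1544, 0.3548]
ee_rot: [-3.141, 0.001, 2.902]
wrist_force: [-0.4, 0.1, -1.0]
width: 0.0328
finger_force: 29.8
```

```bash
python3 - <<'E'
from h import *
plan(.4465,.156,.081,166.2)
b=robot.snapshot('scene')[160:420,180:440,::-1]
cv2.imwrite('pics/p8.png',cv2.resize(b,(520,520),interpolation=4))
for n in ('scene',): print([(np.round(a['centre'],3),round(a['score'],2)) for a in robot.spot_point('stamp_mid',n)])
E
```

```text
t 30.65 turn z units 0.02 shift units [np.float64(-0.02), np.float64(0.05), np.float64(1.86)] yaw 166.3 rp [-3.1411e+00  5.0000e-04] w 0.0328 F [-0.4  0.1 -1. ]
[(array([0.448, 0.155, 0.129]), 0.66)]
```

View pics/p8.png

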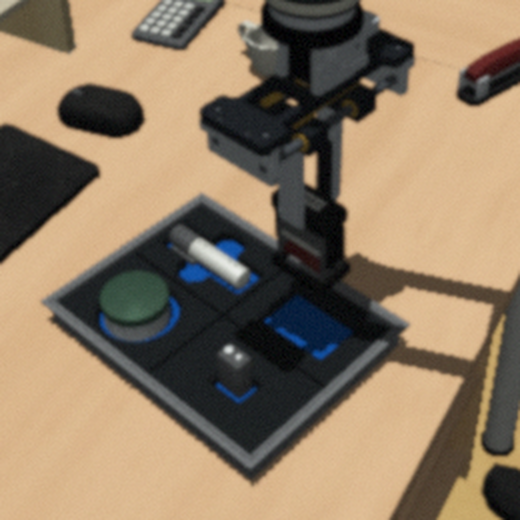

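The stamp hangs upright above its bed, square to it (foot at about (312,262), bed at (310,320)). I'll lower it.

Emit:
play_rows(
  translation=[
    [0,0.03,0.4],
    [0,0,0.4],
    [0,0,0.4],
    [0,0,0.2],
    [0,0,0.1],
    [0,0,0.1],
    [0,0,0.05],
    [0,0,0],
  ],
  twist=[
    [0,0,0],
    [0,0,0],
    [0,0,0],
    [0,0,0],
    [0,0,0],
    [0,0,0],
    [0,0,0],
    [0,0,0],
  ],
  gripper=[-0.7,-0.7,-0.7,-0.7,-0.7,-0.7,-0.7,-0.7],
)

```text
time: 31.55
tool_pos: [0.4454, 0.1561, 0.2889]
ee_rot: [3.141, 0.001, 2.904]
wrist_force: [0.2, -0.5, -1.4]
width: 0.0327
finger_force: 29.8
```

```bash
python3 - <<'E'
from h import *
plan(.4465,.156,.0802,166.2)
E
```

```text
t 31.55 turn z units 0.03 shift units [np.float64(-0.03), np.float64(0.0), np.float64(0.24)] yaw 166.37 rp [3.1415e+00 6.0000e-04] w 0.0327 F [ 0.2 -0.5 -1.4]
```

Emit:
play_rows(
  translation=[
    [-0.02,0,0.08],
    [0,0,0.08],
    [0,0,0.05],
    [0,0,0.02],
    [0,0,0],
    [0,0,0],
  ],
  twist=[
    [0,0,0],
    [0,0,0],
    [0,0,0],
    [0,0,0],
    [0,0,0],
    [0,0,0],
  ],
  gripper=[-0.7,-0.7,-0.7,-0.7,-0.7,-0.7],
)

```text
time: 32.15
tool_pos: [0.446, 0.156, 0.2795]
ee_rot: [-3.142, 0.0, 2.904]
wrist_force: [-0.1, 0.6, -0.9]
width: 0.0323
finger_force: 29.8
```

Emit:
play_rows(
  translation=[
    [0,0,0.01],
    [0,0,0],
    [0,0,0],
    [0,0,0],
    [0,0,0],
    [0,0,-0.3],
    [0,0,-0.8],
    [0,0,-0.8],
  ],
  twist=[
    [0,0,0],
    [0,0,0],
    [0,0,0],
    [0,0,0],
    [0,0,0],
    [0,0,0],
    [0,0,0],
    [0,0,0],
  ],
  gripper=[-0.3,0.2,0.2,0.2,0.2,0.2,0.2,0.2],
)

```text
time: 32.95
tool_pos: [0.4458, 0.1559, 0.3561]
ee_rot: [-3.141, -0.001, 2.904]
wrist_force: [0.4, -0.3, 0.6]
width: 0.0565
finger_force: 0.0
```

Emit:
play_rows(
  translation=[
    [-0.4,-0.9,-0.2],
    [-0.4,-0.9,-0.2],
    [-0.4,-0.9,-0.2],
    [-0.4,-0.9,0],
    [-0.4,-0.9,0],
    [-0.4,-0.9,0],
    [-0.4,-0.9,0],
    [0,0,0],
  ],
  twist=[
    [0,0,0],
    [0,0,0],
    [0,0,0],
    [0,0,0],
    [0,0,0],
    [0,0,0],
    [0,0,0],
    [0,0,0],
  ],
  gripper=[0.2,0.2,0.2,0.2,0.2,0.2,0.2,0.2],
)

```text
time: 33.75
tool_pos: [0.4958, -0.1191, 0.3797]
ee_rot: [-3.14, 0.001, 2.898]
wrist_force: [-0.2, 0.5, 0.7]
width: 0.0563
finger_force: 0.0
```

```bash
python3 - <<'E'
from h import *
im=robot.snapshot('top'); a=im[170:320,160:310,::-1]; b=robot.snapshot('scene')[160:420,180:440,::-1]
cv2.imwrite('pics/p9.png',np.hstack([cv2.resize(a,(400,400),interpolation=4),cv2.resize(b,(400,400),interpolation=4)]))
for k in ('stapler','mug','stamp_mid','tin_mid','glue_mid','battery_mid'): print(k,[(np.round(a['centre'],3),round(a['score'],2)) for a in robot.spot_point(k,'top')[:1]])
E
```

```text
stapler [(array([ 0.428, -0.326, -0.001]), 0.66)]
mug [(array([ 0.708, -0.219, -0.001]), 0.63)]
stamp_mid [(array([0.446, 0.155, 0.053]), 0.94)]
tin_mid [(array([0.594, 0.218, 0.03 ]), 0.95)]
glue_mid [(array([0.574, 0.126, 0.027]), 0.76)]
battery_mid [(array([0.469, 0.245, 0.035]), 0.42)]
```

View pics/p9.png

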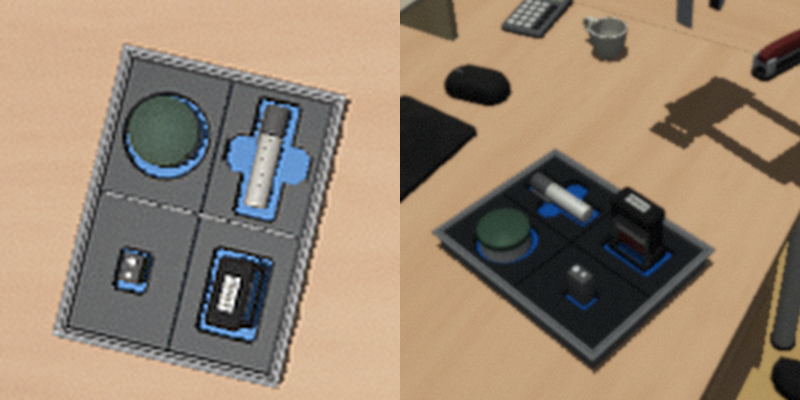

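All four things are in their beds in both views: tin (165,133), glue (265,155), battery (132,270) and stamp (232,295). The stapler and mug have not moved, and the robot is clear.

```bash
python3 -c "
from bench import robot
print(robot.close_job())"
```

```text
the job is handed in; nothing more can be done
None
```

The tin, stamp, glue stick and battery are each in their own cut-out, the battery came out before the tin went in, the stapler and mug weren't touched, and the job was handed in at about 34 s (the hand-in gave no verdict).

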